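# Lock the levelling screw of a stirrer stand

### The job

The stirrer stand has just been levelled: now lock its front levelling screw. Swing the fork keeper fully home over the screw's flat head so that the screw cannot turn, then turn the jam nut clockwise by its lever until it is firmly tight on its washer, about 11 newtons at the lever's post, no harder than you would pull a small spanner. The screw must keep its setting, the keeper stays on, and the jar standing on the base plate is left where it is.

Things in the scene. Friction and masses are not known exactly. Their poses are not given: they have to be found in the camera images.
- stand: Heavy fixed stirrer stand: grey base plate 235 x 200 mm on three feet, its top 32 mm over the table. Origin: on the table, on the vertical axis of the front levelling screw, 30 mm in from the middle of the plate's edge nearest the robot; the plate runs away from there along the stand's own x, y is to its left, z up. A 20 mm column, 222 mm high, stands at x 182, y -72 mm
- screw (a joint): Angle (rad) of the steel levelling screw; clockwise from above is positive; it starts within 0.04 of its setting, 0. It turns very easily (0.03 N m) and is dragged round by the jam nut unless it is held; with the keeper home it gives about 0.16 rad and then holds
- screw_head (a point): Centre of the screw's flat spade head, 6 mm thick, 24 mm wide, 24 mm high, 72 mm above the table; at the setting the head's width lies along the stand's y. Its orientation is that of the screw
- keeper (a joint): Angle (rad) of the fork keeper: 0 = fully home against its stop, with its two prongs on both sides of the spade head; grows as it swings away towards the stand's +y (clockwise from above), up to 1.4. A stiff pivot (0.08 N m) keeps it where it is left
- keeper_post (a point): Grip point of the keeper's upright black post, a sleeve that spins freely: round, 16 mm in diameter, 48 mm high, standing on the 10 mm thick steel keeper arm whose top is 76 mm over the table; this point is 102 mm over the table, 45 mm from the pivot; post top 124 mm. Its x axis points from the post to the pivot
- keeper_pivot (a point): On the vertical pivot axis of the keeper (at x 80, y 0 mm of the stand), at the height of keeper_post
- nut: Dark steel hexagon jam nut on the screw, 28 mm across flats, 18 mm high, with a 10 mm round steel lever. Origin: on the screw axis, half-way up the nut, about 45 mm over the table; its x axis points along the unflexed lever. Tightens clockwise from above, sinking 2 mm a radian. Starts 0.35 to 1.6 rad short of seated; where it seats must be felt. It holds where it is left
- lever_post (a point): Grip point of the upright black post on the springy lever's end: 75 mm from the screw axis, a freely spinning round sleeve, 16 mm in diameter, top about 97 mm over the table, this point about 78 mm, the lever's top 50 mm. About 1 N here turns the nut before it seats; then the force climbs about 10 N for each radian. At 11 N the lever has flexed 10 mm at the post
- washer: Steel washer on the base plate under the nut, 34 mm in diameter. About 11 N across the lever at its post presses the nut on it with 90 to 100 N, each further newton with about 10 N more; over 200 N (about 21 N at the post) strips the thread
- jar_centre (a point): Centre of a lidded glass sample jar, 48 mm in diameter, 55 mm high, loose on the rear left of the base plate; leave it

How it is judged:
By the outcome, as a careful person would: the job done as asked, in the order asked, and still so for the second after the job is handed in, with the robot touching nothing.
It also fails if it takes over 64 s, if anything falls off the work surface, if the arm or the gripper's body presses on something with over 40 N, if the wrist force passes 120 N, or if a joint passes its speed limit or range.

### The arm

A 7-joint arm with a two-finger parallel gripper is mounted at the origin on the work surface. World frame = base frame: x ahead of the robot, y to its left, z up, the work surface at z = 0. Lengths are in m, angles in rad, forces in N, time in s.
With the tool pointing down it reaches from about 0.425 to 0.95 m from the base axis. Payload 4.7 kg.
Tool frame: the origin (TCP) lies on the centre line of the jaws, within the pads' length; the fingertips stand 8 mm ahead of it and the grasp point (between the pads) lies 11 mm behind it; z points along the fingers, y is the line along which they close (so a half turn about z gives the same grasp; the last joint's range is limited). The gripper opens to 85 mm and grips with 20 to 120 N. Pads are 22 mm wide; open, the fingers measure 114 mm over their backs; the gripper's body (76 mm by 85 mm) begins 54 mm behind the grasp point. The pads swing forward as they close: fully open they stand 13 mm farther back than shut.
Start: joints at [-1.306, 0.469, -0.049, 1.532, 0.024, 1.141, -0.082], TCP at [0.195, 0.646, 0.239] pointing down, gripper open.
Joint ranges: [-2.59, 2.59], [-0.33, 1.99], [-1.39, 1.29], [0.1, 2.45], [-1.04, 4.18], [0.21, 1.99], [-2.66, 2.66]. Speed limits (rad/s): [2.57, 2.57, 3.14, 3.14, 3.14, 3.14, 3.14].

### API

Orientations are given as a rotation vector (axis times angle).
In Python, from workcell import * gives the robot as it stands.
- The arm moves only by the tool drive_tool, never from a script. Its argument "plan" is one flat list of numbers, 7 for each row, row after row: the closure, from -1 (fully open) to 1 (shut), then the shift along the tool's x, y, z in m, then the turn, a rotation vector about the tool's x, y, z in rad. In form: [fingers, tx, ty, tz, rx, ry, rz, fingers, tx, ty, tz, rx, ry, rz, ...]. A call has 1 to 20 rows; each row is the pose to reach, as a shift and turn from the pose commanded when the call began, along the tool's axes at that moment; what a row does not reach only later rows make up. A row lasts 1/8 s, in which the tool goes at most 62.5 mm and 10.7 degrees, less where a joint would pass 70% of its speed; a pose out of reach is approached as far as the arm can. A call with a gripper value outside its range is refused whole. The fingers move at their own pace and stop on an object; the grip force is fixed at half the most. Time passes only in rows, so rows that repeat a pose let the fingers close. It gives the time, the measured TCP pose, the force, the opening and the grip force at its end, in the units of the state.
- get_obs(): the state, without advancing time (a new reading comes with each control period).
- camera(name): name is "scene" or "side" or "wrist"; returns a dict with "image" (384x512x3 uint8, red, green, blue), "camera_matrix" (3x3 intrinsics, pixels), "rvec" (rotation vector, rad) and "tvec" (3), from world to camera coordinates, as OpenCV has them. Camera axes: x right, y down, z forward; pixel columns grow to the right and rows downward; lengths in m; the calibration is good to about 2 mm. A picture is of the moment at which its call begins. There is no depth.
- close_job(): hands the job in; it is judged then, once.
Trained networks look in the newest picture that a camera, given by its name, has taken for a name from the list of things; names that differ only in an ending like _2 or _b are one class to them, and where a whole thing is asked for, a point or a joint stands for the part that bears it (a point fixed in the world has none). Each returns a list of dicts, best first, with "score" (0 to 1); they miss things now and then, are a little off and sometimes report something else, mostly with a low value. They report only what shows in the picture. A call takes as long as a camera call.
- find_in(camera, query): "extent" ([centre column, centre row, width, height] in pixels, round what is visible of it).
The state is a dict: "clock": time; "q": joint angles; "qvel": joint speeds; "joint_efforts": joint torques, N m; "position": TCP position; "ee_rot": TCP orientation; "ft_force": force on the tool from outside, world axes, zero at the start; "wrist_torque": the same for the moment, N m; "grip_width": finger opening in m; "grasp_force": force on a finger pad.
Only numpy, scipy, OpenCV 4.12 (cv2) and the standard library are available. Lean on these libraries where they do the work, as an engineer would, in place of code of your own. Each camera call takes 0.05 s, during which the arm holds its last target. There are 200 camera calls.

## Working session

There is one attempt and no reset: what is moved stays moved. The work goes in short steps, Python scripts to look and compute and a tool call to move; the robot and the scene stay as the last step left them, time stands still between calls to the robot, and variables do not carry over. Pictures are saved under pics/ and viewed, at most 10 in all, crops included, and the job is handed in when it is done.

Besides the shell and the picture viewer there is one more tool, called after "Request:" by a JSON object that holds its "name" and its "arguments", one argument or row to a line. drive_tool: Moves the arm, as the interface text tells. Its arguments: {"type":"object","properties":{"plan":{"type":"array"}},"required":["plan"]}

```bash
mkdir -p pics; ls
cat > h.py <<'E'
from workcell import *
import cv2, numpy as np
from scipy.spatial.transform import Rotation as R
def cam(n):
    c=camera(n); c['R']=cv2.Rodrigues(np.array(c['rvec'],float))[0]; c['t']=np.array(c['tvec'],float).ravel(); c['K']=np.array(c['camera_matrix'],float); return c
def ray(c,uv,z):
    d=c['R'].T@np.linalg.inv(c['K'])@np.array([uv[0],uv[1],1.]); o=-c['R'].T@c['t']
    return o+d*(z-o[2])/d[2]
def proj(c,P):
    p=(c['R']@np.array(P,float).T).T+c['t']; p=p@c['K'].T; return p[:,:2]/p[:,2:]
def save(c,fn,box=None,s=1):
    im=cv2.cvtColor(c['image'],cv2.COLOR_RGB2BGR)
    if box: im=im[box[1]:box[3],box[0]:box[2]]
    cv2.imwrite('pics/'+fn,cv2.resize(im,None,fx=s,fy=s,interpolation=cv2.INTER_CUBIC))
E
python3 - <<'E'
from h import *
o=get_obs(); print(o)
ims=[]
for n in ['scene','side','wrist']:
    c=cam(n); save(c,n+'0.png'); 
    print(n,-c['R'].T@c['t'])
    for q in ['stand','screw_head','keeper_post','nut','lever_post','washer','jar_centre','keeper']:
        print(q,[(round(d['score'],2),np.round(d['extent'],1).tolist()) for d in find_in(n,q)[:2]])
E
python3 -c "
import cv2,numpy as np
a=[cv2.imread('pics/%s0.png'%n) for n in ('scene','side')]
cv2.imwrite('pics/both.png',cv2.resize(np.hstack(a),(800,300)))"
```

```text
pics
{'clock': 0.0, 'q': array([-1.30588052,  0.46943973, -0.04865782,  1.53372792,  0.02412233,
        1.14101223, -0.0822712 ]), 'qvel': array([-6.31138058e-04, -7.27885356e-05,  3.65458629e-04,  1.03904372e-04,
       -7.99213710e-04,  9.74367166e-04, -6.64840258e-04]), 'joint_efforts': array([-4.51092255e-04, -5.10296774e+01, -4.68535989e-02, -2.37714797e+01,
        1.06122752e-02,  7.41477212e-03, -3.61892916e-06]), 'position': array([0.19527332, 0.64551949, 0.23824839]), 'ee_rot': array([-0.45963647, -3.10755683,  0.00312186]), 'ft_force': array([0.00678757, 1.11406877, 0.33392352]), 'wrist_torque': array([ 0.00682876, -0.04547379,  0.03619391]), 'grasp_force': 0.0, 'grip_width': 0.08547478007627589}
scene [1.25606967 0.12796661 0.61194721]
stand [(0.67, [219.9, 225.0, 129.7, 133.7])]
screw_head [(0.81, [221.9, 187.1, 39.8, 45.5]), (0.22, [211.5, 180.6, 28.0, 33.6])]
keeper_post [(0.71, [249.6, 201.4, 58.6, 34.8])]
nut [(0.9, [221.2, 185.1, 42.7, 41.1])]
lever_post [(0.77, [212.4, 179.9, 24.5, 34.8])]
washer []
jar_centre [(0.92, [260.4, 252.3, 28.1, 39.0])]
keeper [(0.91, [251.5, 202.8, 57.0, 38.7])]
side [0.57560923 0.47904257 0.58496794]
stand [(0.96, [249.3, 156.2, 132.0, 144.6])]
screw_head [(0.62, [296.1, 164.7, 29.5, 46.3])]
keeper_post [(0.79, [259.1, 189.2, 28.3, 46.7])]
nut [(0.58, [295.5, 165.9, 32.0, 50.3])]
lever_post [(0.66, [304.6, 159.7, 20.8, 33.4])]
washer []
jar_centre [(0.86, [206.1, 198.6, 27.8, 37.6]), (0.72, [297.4, 164.6, 32.9, 49.4])]
keeper [(0.68, [296.9, 164.2, 30.1, 46.3])]
wrist [0.11318923 0.67015053 0.37364539]
stand []
screw_head []
keeper_post []
nut []
lever_post []
washer []
jar_centre []
keeper []
```

```bash
python3 -c "
import cv2,numpy as np
a=cv2.imread('pics/scene0.png')[130:300,140:310]; b=cv2.imread('pics/side0.png')[70:240,170:340]
cv2.imwrite('pics/crop1.png',cv2.resize(np.hstack([a,b]),(800,400),interpolation=cv2.INTER_CUBIC))"
```

```text
(no output)
```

View pics/crop1.png

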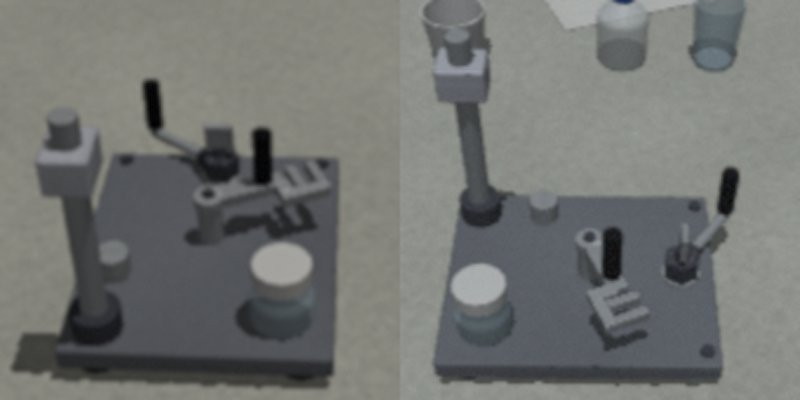

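The left half (scene) shows the lever post at top (152,82), pivot (207,194), keeper post (262,155) and nut (218,160), with the jar at lower right. The right half (side) shows the same parts, with the keeper swung well away. Next I fit the stand pose from these points.

```bash
cat > fit.py <<'E'
from h import *
from scipy.optimize import least_squares
cs=cam('scene'); cd=cam('side'); f=170/400
S=lambda u,v:(140+u*f,130+v*f); D=lambda u,v:(170+(u-400)*f,70+v*f)
# (cam, px, kind, params) stand frame mm
o=[(cs,S(112,155),'s',(-30,-100,32)),(cs,S(339,157),'s',(-30,100,32)),(cs,S(334,354),'s',(205,100,32)),(cs,S(62,352),'s',(205,-100,32)),
(cd,D(455,198),'s',(205,-100,32)),(cd,D(709,198),'s',(-30,-100,32)),(cd,D(720,368),'s',(-30,100,32)),(cd,D(436,368),'s',(205,100,32)),
(cs,S(262,133),'k',(45,124)),(cs,S(262,178),'k',(45,78)),(cd,D(612,233),'k',(45,124)),(cd,D(611,273),'k',(45,78)),
(cs,S(152,84),'n',(75,97)),(cs,S(155,127),'n',(75,54)),(cd,D(731,172),'n',(75,97)),(cd,D(725,210),'n',(75,54)),
(cs,S(207,192),'s',(80,0,78)),(cd,D(589,237),'s',(80,0,78))]
def pts(p):
    x,y,w,k,n=p; out=[]
    for c,px,t,a in o:
        if t=='s': q=np.array(a,float)
        elif t=='k': q=np.array([80-a[0]*np.cos(k),a[0]*np.sin(k),a[1]])   # k=0: towards screw (-x); swings to +y
        else: q=np.array([a[0]*np.cos(n),a[0]*np.sin(n),a[1]])
        q=q/1000; out.append(np.r_[x+np.cos(w)*q[0]-np.sin(w)*q[1],y+np.sin(w)*q[0]+np.cos(w)*q[1],q[2]])
    return out
def res(p): return np.concatenate([proj(c[0],[P])[0]-c[1] for c,P in zip(o,pts(p))])
best=min((least_squares(res,[.6,.1,0,1,n],loss='soft_l1') for n in(-2,-1,2)),key=lambda r:r.cost)
print(best.x.round(4),best.cost); print(best.fun.reshape(-1,2).round(1).tolist())
for nm,i in(('kp',8),('lp',12),('piv',16)): print(nm,pts(best.x)[i].round(4))
E
python3 fit.py
```

```text
[ 0.5348 -0.0156  0.0714  1.1295 -2.203 ] 15.43490499700337
[[-0.4, -1.7], [-0.0, -1.1], [1.8, 1.7], [-2.6, -0.3], [0.7, -1.1], [-2.9, -0.8], [1.3, -0.5], [-2.2, -0.4], [0.0, -1.5], [0.7, -0.4], [-0.1, 0.4], [-0.1, 0.4], [-0.3, -1.4], [0.3, -2.2], [-0.4, 0.3], [-0.4, -0.7], [1.0, -0.1], [-0.8, 0.2]]
kp [0.5925 0.0293 0.124 ]
lp [ 0.4949 -0.0791  0.097 ]
piv [ 0.6146 -0.0099  0.078 ]
```

```bash
cat >> h.py <<'E'
def down(yaw): # tool z down, tool y at world angle yaw(deg)
    y=np.array([np.cos(np.radians(yaw)),np.sin(np.radians(yaw)),0]); z=np.array([0,0,-1.]); return np.c_[np.cross(y,z),y,z]
def rows(targets,base=None):
    """targets: (x,y,z,yawdeg); prints shift and turn from base (pos, R)"""
    o=get_obs(); p,Rm=(o['position'],R.from_rotvec(o['ee_rot']).as_matrix()) if base is None else base
    for t in targets:
        print((Rm.T@(np.array(t[:3])-p)).round(4).tolist(), R.from_matrix(Rm.T@down(t[3])).as_rotvec().round(3).tolist())
def st():
    o=get_obs(); Rm=R.from_rotvec(o['ee_rot']).as_matrix()
    print('t',round(o['clock'],2),'p',o['position'].round(4),'yaw',np.degrees(np.arctan2(Rm[1,1],Rm[0,1])).round(1),'z',Rm[:,2].round(3),'F',o['ft_force'].round(2),'w',round(o['grip_width'],4),'g',round(o['grasp_force'],1),'q',o['q'].round(2))
E
python3 -c "
from h import *
st(); rows([(.5925,.0293,.21,94)])"
```

```text
t 1.45 p [0.1954 0.6461 0.2394] yaw 73.2 z [-0.  0. -1.] F [-0.58 -1.11  0.03] w 0.0855 g 0.0 q [-1.31  0.47 -0.05  1.53  0.02  1.14 -0.08]
[-0.5587, -0.4754, 0.0293] [0.0, -0.0, -0.364]
```

Request:
{"name": "drive_tool", "arguments": {
  "plan": [-0.1,-0.5587,-0.4754,0,0,0,-0.364,-0.1,-0.5587,-0.4754,0.01,0,0,-0.364,-0.1,-0.5587,-0.4754,0.0293,0,0,-0.364,-0.1,-0.5587,-0.4754,0.0293,0,0,-0.364,-0.1,-0.5587,-0.4754,0.0293,0,0,-0.364,-0.1,-0.5587,-0.4754,0.0293,0,0,-0.364,-0.1,-0.5587,-0.4754,0.0293,0,0,-0.364,-0.1,-0.5587,-0.4754,0.0293,0,0,-0.364,-0.1,-0.5587,-0.4754,0.0293,0,0,-0.364,-0.1,-0.5587,-0.4754,0.0293,0,0,-0.364,-0.1,-0.5587,-0.4754,0.0293,0,0,-0.364,-0.1,-0.5587,-0.4754,0.0293,0,0,-0.364,-0.1,-0.5587,-0.4754,0.0293,0,0,-0.364,-0.1,-0.5587,-0.4754,0.0293,0,0,-0.364,-0.1,-0.5587,-0.4754,0.0293,0,0,-0.364,-0.1,-0.5587,-0.4754,0.0293,0,0,-0.364]
}}

```text
clock: 3.45
position: [0.5922, 0.0307, 0.2101]
ee_rot: [-0.114, 3.139, 0.001]
ft_force: [-0.5, 0.2, 0.4]
grip_width: 0.0469
grasp_force: 0.0
```

```bash
python3 -c "
from h import *
st(); c=cam('wrist'); save(c,'w1.png')
P=[(.5925,.0293,.124),(.4949,-.0791,.097),(.6146,-.0099,.078),(.5348,-.0156,.084)]
print(proj(c,P).round(1).tolist())
for q in ['keeper_post','lever_post','nut','screw_head']: print(q,[(round(d['score'],2),np.round(d['extent'],1).tolist()) for d in find_in('wrist',q)[:2]])
"
```

```text
t 3.45 p [0.5922 0.0307 0.2101] yaw 94.1 z [ 0.     0.001 -1.   ] F [-0.48  0.22  0.41] w 0.0469 g 0.0 q [-0.26  0.36  0.18  1.78 -0.08  1.01  1.59]
[[253.4, 199.3], [125.0, 62.3], [212.5, 200.4], [207.3, 118.4]]
keeper_post [(0.82, [253.2, 178.2, 110.3, 56.9])]
lever_post [(0.98, [156.0, 76.5, 81.6, 49.0]), (0.39, [172.8, 89.2, 112.0, 76.8])]
nut [(0.94, [172.4, 88.3, 111.0, 77.8]), (0.29, [252.7, 178.7, 105.7, 59.3])]
screw_head [(0.65, [171.2, 91.0, 114.9, 72.2])]
```

View pics/w1.png

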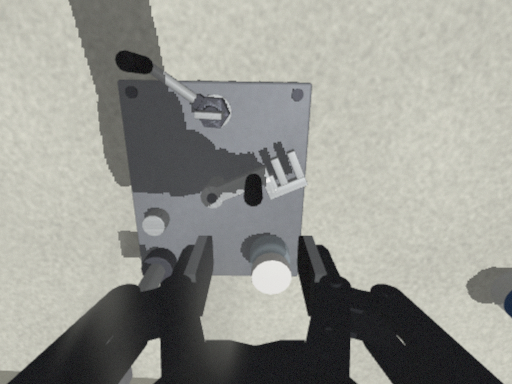

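Request:
{"name": "drive_tool", "arguments": {
  "plan": [-0.1,0,-0.0014,0.04,0,0,0,-0.1,0,-0.0014,0.07,0,0,0,-0.1,0,-0.0014,0.095,0,0,0,-0.1,0,-0.0014,0.11,0,0,0,-0.1,0,-0.0014,0.119,0,0,0,-0.1,0,-0.0014,0.119,0,0,0,0.2,0,-0.0014,0.119,0,0,0,1,0,-0.0014,0.119,0,0,0,1,0,-0.0014,0.119,0,0,0,1,0,-0.0014,0.119,0,0,0]
}}

```text
clock: 4.95
position: [0.5931, 0.0287, 0.092]
ee_rot: [-0.111, 3.138, 0.002]
ft_force: [-1.2, 1.5, 5.0]
grip_width: 0.0145
grasp_force: 58.4
```

```bash
cat > arc.py <<'E'
import sys
from h import *
def arc(c,r,a0,das,z0,dz,yaw0,follow,base=None):
    """rows along an arc about c; a0 world rad, das angle increments; dz per rad"""
    rows([(c[0]+r*np.cos(a0+d),c[1]+r*np.sin(a0+d),z0+dz*abs(d),yaw0+follow*np.degrees(d)) for d in das],base)
E
python3 -c "
from arc import *
st(); o=get_obs(); p=o['position']; piv=np.array([.6146,-.0099]); d=p[:2]-piv
r=np.hypot(*d); a=np.arctan2(d[1],d[0]); print('r',r,'k',np.pi+.0714-a)
tot=np.pi+.0714-a
arc(piv,.045,a,tot*np.arange(1,11)/10,p[2],0,94.1,0)
rows([(piv[0]+.045*np.cos(a+tot)+.004*np.sin(a+tot)*-1,piv[1]+.045*np.sin(a+tot)+.004*np.cos(a+tot),p[2],94.1)])
"
```

```text
t 4.95 p [0.5931 0.0287 0.092 ] yaw 94.1 z [ 0.001  0.001 -1.   ] F [-1.25  1.5   5.02] w 0.0145 g 58.4 q [-0.24  0.5   0.16  1.88 -0.11  0.77  1.62]
r 0.04422695029340098 k 1.1335119710812012
[0.0048, -0.0017, -0.0] [0.001, 0.001, -0.001]
[0.009, -0.0046, -0.0] [0.001, 0.001, -0.001]
[0.0128, -0.008, -0.0] [0.001, 0.001, -0.001]
[0.0163, -0.0118, -0.0] [0.001, 0.001, -0.001]
[0.0192, -0.0159, -0.0] [0.001, 0.001, -0.001]
[0.0217, -0.0204, -0.0] [0.001, 0.001, -0.001]
[0.0237, -0.0251, -0.0001] [0.001, 0.001, -0.001]
[0.0251, -0.03, -0.0001] [0.001, 0.001, -0.001]
[0.026, -0.035, -0.0001] [0.001, 0.001, -0.001]
[0.0262, -0.0401, -0.0001] [0.001, 0.001, -0.001]
[0.0262, -0.0441, -0.0001] [0.001, 0.001, -0.001]
```

Request:
{"name": "drive_tool", "arguments": {
  "plan": [1,0.0048,-0.0017,0,0,0,0,1,0.009,-0.0046,0,0,0,0,1,0.0128,-0.008,0,0,0,0,1,0.0163,-0.0118,0,0,0,0,1,0.0192,-0.0159,0,0,0,0,1,0.0217,-0.0204,0,0,0,0,1,0.0237,-0.0251,0,0,0,0,1,0.0251,-0.03,0,0,0,0,1,0.0258,-0.0345,0,0,0,0,1,0.0258,-0.0345,0,0,0,0]
}}

```text
clock: 6.2
position: [0.5695, -0.0092, 0.0919]
ee_rot: [-0.109, 3.139, -0.0]
ft_force: [-0.6, -0.3, 8.0]
grip_width: 0.0144
grasp_force: 58.8
```

```bash
python3 -c "
from h import *
st()"
```

```text
t 6.2 p [ 0.5695 -0.0092  0.0919] yaw 94.0 z [ 0.001 -0.    -1.   ] F [-0.61 -0.28  8.05] w 0.0144 g 58.8 q [-0.18  0.47  0.16  1.93 -0.11  0.75  1.68]
```

Request:
{"name": "drive_tool", "arguments": {
  "plan": [1,0.0003,-0.002,0,0,0,0,1,0.0004,-0.004,0,0,0,0,1,0.0004,-0.0055,0,0,0,0,1,0.0004,-0.0055,0,0,0,0]
}}

```text
clock: 6.7
position: [0.5695, -0.0135, 0.0919]
ee_rot: [-0.11, 3.139, 0.001]
ft_force: [-1.3, 2.4, 7.9]
grip_width: 0.0147
grasp_force: 58.8
```

Request:
{"name": "drive_tool", "arguments": {
  "plan": [1,0,-0.002,0,0,0,0,1,0,-0.0025,0,0,0,0,1,0,-0.0025,0,0,0,0]
}}

```text
clock: 7.08
position: [0.5695, -0.0136, 0.0919]
ee_rot: [-0.113, 3.139, 0.005]
ft_force: [-2.2, 7.0, 7.7]
grip_width: 0.0148
grasp_force: 59.0
```

Request:
{"name": "drive_tool", "arguments": {
  "plan": [0.2,0,0,0,0,0,0,-0.1,0,0,0,0,0,0,-0.1,0,0,0,0,0,0,-0.1,0,0,-0.04,0,0,0,-0.1,0,0,-0.09,0,0,0,-0.1,0,0,-0.1,0,0,0,-0.1,0,0,-0.1,0,0,0]
}}

```text
clock: 7.95
position: [0.5695, -0.0167, 0.1912]
ee_rot: [-0.11, 3.139, 0.0]
ft_force: [-0.3, 0.1, 0.4]
grip_width: 0.0467
grasp_force: 0.0
```

```bash
python3 -c "
from h import *
st(); c=cam('wrist'); save(c,'w2.png',(100,20,400,245),2.6)
P=[(.5348-.075*np.cos(.0),0,0.097)]
w=.0714
S=lambda x,y,z:(.5348+np.cos(w)*x-np.sin(w)*y,-.0156+np.sin(w)*x+np.cos(w)*y,z)
print(((proj(c,[S(0,0,.084),S(.035,0,.124),S(.08,0,.078),(.4949,-.0791,.097),(.4949,-.0791,.054)])-[100,20])*2.6).round(0).tolist())
"
```

```text
t 7.95 p [ 0.5695 -0.0167  0.1912] yaw 94.0 z [ 0.001  0.    -1.   ] F [-0.25  0.13  0.38] w 0.0467 g 0.0 q [-0.19  0.35  0.19  1.85 -0.08  0.95  1.67]
[[414.0, 343.0], [416.0, 491.0], [413.0, 554.0], [207.0, 203.0], [238.0, 198.0]]
```

View pics/w2.png

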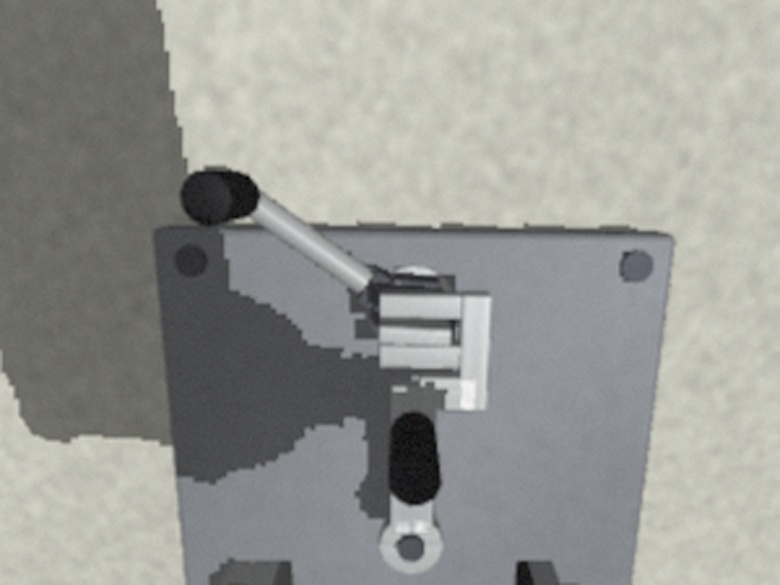

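The keeper is home: its prongs straddle the spade head at (420,332), and its arm lies along the stand axis down to the pivot at (412,547). The lever post top is at (210,196), about 2 mm nearer the robot than my estimate. Next is the lever.

```bash
python3 -c "
from h import *
rows([(.4935,-.0788,.19,130),(.4935,-.0788,.067,130)])"
```

```text
[0.0794, -0.0569, 0.0002] [0.001, -0.002, -0.628]
[0.0792, -0.0569, 0.1232] [0.001, -0.002, -0.628]
```

Request:
{"name": "drive_tool", "arguments": {
  "plan": [-0.1,0.0794,-0.0569,0,0,0,-0.628,-0.1,0.0794,-0.0569,0,0,0,-0.628,-0.1,0.0794,-0.0569,0,0,0,-0.628,-0.1,0.0794,-0.0569,0,0,0,-0.628,-0.1,0.0794,-0.0569,0,0,0,-0.628,-0.1,0.0793,-0.0569,0.045,0,0,-0.628,-0.1,0.0793,-0.0569,0.085,0,0,-0.628,-0.1,0.0792,-0.0569,0.105,0,0,-0.628,-0.1,0.0792,-0.0569,0.118,0,0,-0.628,-0.1,0.0792,-0.0569,0.123,0,0,-0.628,-0.1,0.0792,-0.0569,0.123,0,0,-0.628,0.2,0.0792,-0.0569,0.123,0,0,-0.628,1,0.0792,-0.0569,0.123,0,0,-0.628,1,0.0792,-0.0569,0.123,0,0,-0.628,1,0.0792,-0.0569,0.123,0,0,-0.628]
}}

```text
clock: 9.88
position: [0.4949, -0.0788, 0.0684]
ee_rot: [-1.074, 2.951, -0.001]
ft_force: [0.4, -2.1, 2.2]
grip_width: 0.0144
grasp_force: 58.4
```

```bash
python3 -c "
from arc import *
st(); o=get_obs(); p=o['position']; c=np.array([.5338,-.0156]); d=p[:2]-c
r=np.hypot(*d); a=np.arctan2(d[1],d[0]); print('r',r,'a',a)
arc(c,r,a,-np.arange(1,6)*.08,p[2],-.002,130,1)
c2=cam('side');save(c2,'s2.png',(250,110,350,210),5)
"
```

```text
t 9.88 p [ 0.4949 -0.0788  0.0684] yaw 130.0 z [ 0.001 -0.    -1.   ] F [ 0.39 -2.1   2.19] w 0.0144 g 58.4 q [ 0.01  0.42  0.08  2.1  -0.06  0.62  2.4 ]
r 0.07421364458948472 a -2.1231367310776754
[0.0016, 0.0057, 0.0002] [-0.001, 0.001, 0.08]
[0.0028, 0.0115, 0.0003] [-0.001, 0.001, 0.16]
[0.0035, 0.0174, 0.0005] [-0.001, 0.001, 0.24]
[0.0038, 0.0233, 0.0006] [-0.001, 0.001, 0.32]
[0.0035, 0.0293, 0.0008] [-0.001, 0.001, 0.4]
```

View pics/s2.png

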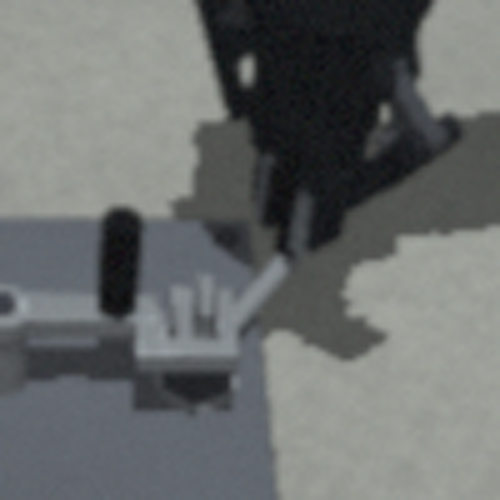

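Request:
{"name": "drive_tool", "arguments": {
  "plan": [1,0.0016,0.0057,0.0002,0,0,0.08,1,0.0028,0.0115,0.0003,0,0,0.16,1,0.0035,0.0174,0.0005,0,0,0.24,1,0.0038,0.0233,0.0006,0,0,0.32,1,0.0035,0.0293,0.0008,0,0,0.4,1,0.0035,0.0293,0.0008,0,0,0.4]
}}

```text
clock: 10.68
position: [0.4732, -0.0585, 0.0676]
ee_rot: [-0.469, 3.106, -0.001]
ft_force: [-1.0, -1.3, 4.4]
grip_width: 0.0148
grasp_force: 58.5
```

```bash
cat > ft.py <<'E'
from h import *
st(); F=[];T=[]
for i in range(4):
    o=get_obs(); F.append(o['ft_force'])
    if i<3: camera('side')
F=np.mean(F,0); d=o['position'][:2]-[.5338,-.0156]; r=np.hypot(*d); a=np.arctan2(d[1],d[0])
print('r %.4f a %.3f turned %.3f  tang %.2f rad %.2f'%(r,a,(-2.123-a)%(2*np.pi),-F[:2]@[np.sin(a),-np.cos(a)],F[:2]@d/r))
E
python3 ft.py
```

```text
t 10.68 p [ 0.4732 -0.0585  0.0676] yaw 107.2 z [ 0.001 -0.    -1.   ] F [-0.97 -1.32  4.4 ] w 0.0148 g 58.5 q [-0.12  0.39  0.19  2.16 -0.13  0.6   2.03]
r 0.0743 a -2.522 turned 0.399  tang 0.41 rad 1.52
```

Request:
{"name": "drive_tool", "arguments": {
  "plan": [1,0.0016,0.0057,0.0002,0,0,0.08,1,0.0028,0.0115,0.0003,0,0,0.16,1,0.0035,0.0174,0.0005,0,0,0.24,1,0.0038,0.0233,0.0006,0,0,0.32,1,0.0035,0.0293,0.0008,0,0,0.4,1,0.0035,0.0293,0.0008,0,0,0.4]
}}

```text
clock: 11.58
position: [0.4611, -0.0314, 0.0665]
ee_rot: [0.159, 3.138, 0.0]
ft_force: [-0.8, -1.1, 5.2]
grip_width: 0.0143
grasp_force: 58.8
```

```bash
python3 ft.py
```

```text
t 11.57 p [ 0.4611 -0.0314  0.0665] yaw 84.2 z [ 0.  0. -1.] F [-0.79 -1.08  5.21] w 0.0143 g 58.8 q [-0.26  0.38  0.29  2.2  -0.19  0.59  1.64]
r 0.0743 a -2.925 turned 0.802  tang 0.67 rad 1.05
```

Request:
{"name": "drive_tool", "arguments": {
  "plan": [1,0.0016,0.0057,0.0002,0,0,0.08,1,0.0028,0.0115,0.0003,0,0,0.16,1,0.0035,0.0174,0.0005,0,0,0.24,1,0.0038,0.0233,0.0006,0,0,0.32,1,0.0035,0.0293,0.0008,0,0,0.4,1,0.0035,0.0293,0.0008,0,0,0.4]
}}

```text
clock: 12.48
position: [0.4605, -0.0027, 0.066]
ee_rot: [-0.779, -3.043, 0.001]
ft_force: [-2.8, -4.9, 11.9]
grip_width: 0.0146
grasp_force: 59.4
```

```bash
python3 ft.py
```

```text
t 12.47 p [ 0.4605 -0.0027  0.066 ] yaw 61.3 z [-0.    -0.001 -1.   ] F [-2.76 -4.9  11.87] w 0.0146 g 59.4 q [-0.41  0.39  0.39  2.2  -0.27  0.59  1.25]
r 0.0745 a 2.971 turned 1.189  tang 4.05 rad 2.36
```

Request:
{"name": "drive_tool", "arguments": {
  "plan": [1,0.0016,0.0057,-0.0002,0,0,0.08,1,0.0028,0.0115,-0.0004,0,0,0.16,1,0.0035,0.0174,-0.0005,0,0,0.24,1,0.0038,0.0218,-0.0005,0,0,0.3,1,0.0038,0.0218,-0.0005,0,0,0.3]
}}

```text
clock: 13.25
position: [0.4668, 0.0171, 0.0661]
ee_rot: [-1.226, -2.891, 0.004]
ft_force: [-4.3, -5.4, 10.5]
grip_width: 0.0144
grasp_force: 59.3
```

```bash
python3 ft.py
```

```text
t 13.25 p [0.4668 0.0171 0.0661] yaw 44.0 z [-0.002 -0.002 -1.   ] F [-4.3  -5.43 10.51] w 0.0144 g 59.3 q [-0.51  0.41  0.47  2.19 -0.32  0.61  0.96]
r 0.0745 a 2.690 turned 1.470  tang 7.03 rad 0.87
```

Request:
{"name": "drive_tool", "arguments": {
  "plan": [1,0.0016,0.0057,-0.0002,0,0,0.08,1,0.0028,0.0115,-0.0003,0,0,0.16,1,0.0035,0.0174,-0.0003,0,0,0.24,1,0.0038,0.0225,-0.0003,0,0,0.31,1,0.0038,0.0225,-0.0003,0,0,0.31]
}}

```text
clock: 14.02
position: [0.4788, 0.0349, 0.066]
ee_rot: [-1.657, -2.665, 0.008]
ft_force: [-7.4, -6.2, 11.4]
grip_width: 0.0146
grasp_force: 59.5
```

```bash
python3 ft.py
```

```text
t 14.03 p [0.4788 0.0349 0.066 ] yaw 26.3 z [-0.005 -0.002 -1.   ] F [-7.4  -6.24 11.36] w 0.0146 g 59.5 q [-0.6   0.45  0.55  2.16 -0.39  0.63  0.68]
r 0.0746 a 2.402 turned 1.758  tang 8.78 rad 0.43
```

Request:
{"name": "drive_tool", "arguments": {
  "plan": [1,0.0016,0.0057,-0.0002,0,0,0.08,1,0.0027,0.0108,-0.0003,0,0,0.15,1,0.0027,0.0108,-0.0003,0,0,0.15,1,0.0027,0.0108,-0.0003,0,0,0.15]
}}

```text
clock: 14.68
position: [0.4861, 0.0418, 0.0661]
ee_rot: [-1.851, -2.532, 0.01]
ft_force: [-7.4, -5.2, 11.0]
grip_width: 0.0143
grasp_force: 59.5
```

```bash
sed -i 's/range(4)/range(12)/; s/i<3/i<11/' ft.py; python3 ft.py
```

```text
t 14.68 p [0.4861 0.0418 0.0661] yaw 17.7 z [-0.008 -0.002 -1.   ] F [-7.42 -5.23 10.96] w 0.0143 g 59.5 q [-0.64  0.47  0.59  2.15 -0.42  0.65  0.55]
r 0.0747 a 2.264 turned 1.896  tang 9.70 rad 0.21
```

Request:
{"name": "drive_tool", "arguments": {
  "plan": [1,0.0016,0.0057,-0.0001,0,0,0.08,1,0.0026,0.0101,-0.0001,0,0,0.14,1,0.0026,0.0101,-0.0001,0,0,0.14,1,0.0026,0.0101,-0.0001,0,0,0.14]
}}

```text
clock: 15.72
position: [0.4938, 0.0475, 0.0659]
ee_rot: [-2.022, -2.396, 0.013]
ft_force: [-10.3, -5.8, 12.6]
grip_width: 0.0147
grasp_force: 59.8
```

```bash
python3 ft.py; python3 -c "
from h import *
for n,b in (('scene',(170,140,300,240)),('side',(230,110,330,210))):
    save(cam(n),n+'3.png',b,4)
import cv2
a=cv2.imread('pics/scene3.png');b=cv2.imread('pics/side3.png')
cv2.imwrite('pics/m3.png',cv2.resize(np.hstack([a,b]),None,fx=.86,fy=.86))"
```

```text
t 15.72 p [0.4938 0.0475 0.0659] yaw 9.7 z [-0.01  -0.002 -1.   ] F [-10.31  -5.78  12.61] w 0.0147 g 59.8 q [-0.67  0.49  0.63  2.13 -0.46  0.67  0.44]
r 0.0747 a 2.136 turned 2.024  tang 11.49 rad 0.51
```

View pics/m3.png

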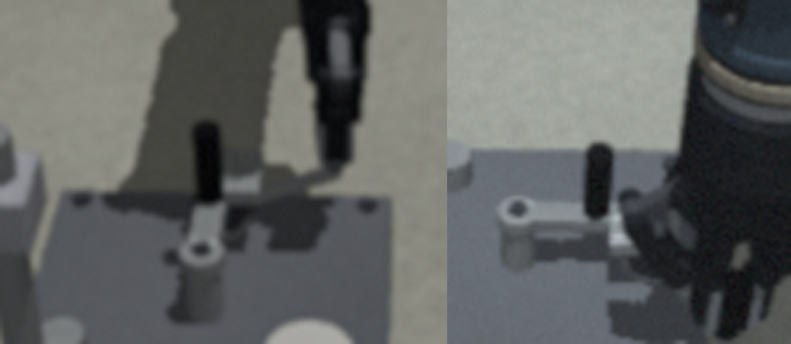

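Measured at the post: 11.5 N averaged over 0.5 s. In the picture the keeper is still in line (arm from the pivot at (200,250) to the head at (240,180)) and the gripper holds the lever on the left. I ease the flex off, then release.

Request:
{"name": "drive_tool", "arguments": {
  "plan": [1,-0.0012,-0.0035,0,0,0,-0.05,1,-0.0026,-0.007,0,0,0,-0.1,1,-0.0042,-0.0104,0,0,0,-0.15,1,-0.0042,-0.0104,0,0,0,-0.15]
}}

```text
clock: 16.88
position: [0.4874, 0.0427, 0.0665]
ee_rot: [-1.839, -2.544, 0.004]
ft_force: [-2.7, -3.1, 6.1]
grip_width: 0.0144
grasp_force: 59.3
```

```bash
python3 ft.py
```

```text
t 16.88 p [0.4874 0.0427 0.0665] yaw 18.3 z [-0.003 -0.001 -1.   ] F [-2.75 -3.12  6.07] w 0.0144 g 59.3 q [-0.64  0.46  0.59  2.15 -0.42  0.65  0.56]
r 0.0745 a 2.241 turned 1.919  tang 4.77 rad -0.44
```

Request:
{"name": "drive_tool", "arguments": {
  "plan": [0.4,0,0,0,0,0,0,0.1,0,0,0,0,0,0,-0.1,0,0,0,0,0,0,-0.1,0,0,0,0,0,0,-0.1,0,0,-0.02,0,0,0,-0.1,0,0,-0.06,0,0,0,-0.1,0,0,-0.11,0,0,0,-0.1,0,0,-0.14,0,0,0,-0.1,0,0,-0.14,0,0,0]
}}

```text
clock: 18.55
position: [0.4905, 0.0445, 0.2089]
ee_rot: [1.838, 2.544, 0.008]
ft_force: [0.2, 0.7, -0.8]
grip_width: 0.0468
grasp_force: 0.0
```

```bash
python3 -c "
from h import *
st(); c=cam('wrist'); save(c,'w4.png')
for q in ['screw_head','keeper_post','lever_post','nut']: print(q,[(round(d['score'],2),np.round(d['extent'],1).tolist()) for d in find_in('wrist',q)[:1]])
P=[(.5338,-.0156,.084),(.569,-.0133,.124),(.487,.043,.093)]; print(proj(c,P).round(0).tolist())"
```

```text
t 18.55 p [0.4905 0.0445 0.2089] yaw 18.3 z [ 0.005  0.002 -1.   ] F [ 0.22  0.72 -0.8 ] w 0.0468 g 0.0 q [-0.81  0.24  0.75  2.03 -0.2   0.94  0.36]
screw_head [(0.86, [258.9, 212.4, 41.7, 83.9])]
keeper_post [(0.65, [308.3, 244.1, 96.0, 47.4])]
lever_post [(0.97, [256.2, 193.6, 33.4, 45.9])]
nut [(0.77, [256.1, 203.4, 35.4, 69.5])]
[[277.0, 249.0], [318.0, 280.0], [252.0, 186.0]]
```

View pics/w4.png

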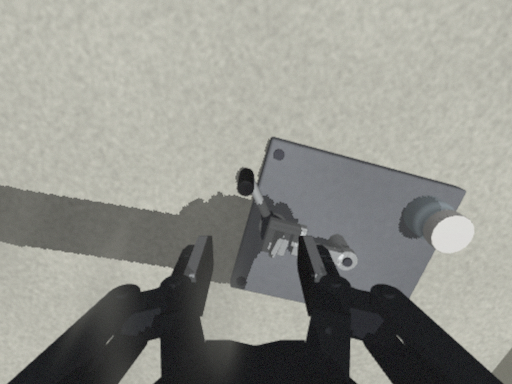

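The wrist view shows the lever post free at (246,182), the fork still on the head at about (285,238) and the jar at (440,230). I back off and check with the fixed cameras.

Request:
{"name": "drive_tool", "arguments": {
  "plan": [-0.1,0,0,-0.06,0,0,0,-0.1,0.06,0,-0.1,0,0,0,-0.1,0.12,0,-0.1,0,0,0,-0.1,0.15,0,-0.1,0,0,0,-0.1,0.15,0,-0.1,0,0,0]
}}

```text
clock: 19.42
position: [0.4404, 0.1896, 0.3057]
ee_rot: [-1.832, -2.551, 0.003]
ft_force: [-0.0, -0.8, -0.1]
grip_width: 0.0467
grasp_force: 0.0
```

```bash
python3 -c "
from h import *
st()
for n,b in (('scene',(185,150,285,250)),('side',(235,110,335,210))):
    save(cam(n),n+'5.png',b,4)
import cv2
cv2.imwrite('pics/m5.png',np.hstack([cv2.imread('pics/scene5.png'),cv2.imread('pics/side5.png')]))"
```

```text
t 19.43 p [0.4404 0.1896 0.3057] yaw 18.7 z [-0.002 -0.001 -1.   ] F [-0.   -0.84 -0.08] w 0.0467 g 0.0 q [-1.1   0.08  0.66  1.92 -0.05  1.16 -0.1 ]
```

View pics/m5.png

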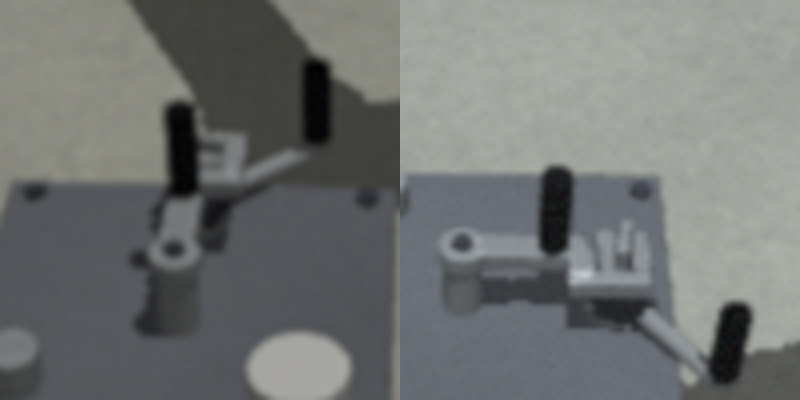

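```bash
python3 -c "
from h import *
w=.0714
S=lambda x,y,z:(.5348+np.cos(w)*x-np.sin(w)*y,-.0156+np.sin(w)*x+np.cos(w)*y,z)
for n,o in(('scene',(185,150)),('side',(235-100,110))):
    c=cam(n)
    for k in(-.1,0,.1,.2): print(n,k,((proj(c,[S(.08-.045*np.cos(k),.045*np.sin(k),z) for z in(.122,.078)]+[S(.08,0,.078)])-o)*4).round(0).tolist())"
```

```text
scene -0.1 [[170.0, 109.0], [176.0, 186.0], [176.0, 246.0]]
scene 0 [[180.0, 109.0], [185.0, 185.0], [176.0, 246.0]]
scene 0.1 [[190.0, 110.0], [195.0, 186.0], [176.0, 246.0]]
scene 0.2 [[199.0, 111.0], [204.0, 187.0], [176.0, 246.0]]
side -0.1 [[552.0, 172.0], [548.0, 237.0], [458.0, 244.0]]
side 0 [[553.0, 179.0], [549.0, 244.0], [458.0, 244.0]]
side 0.1 [[553.0, 185.0], [549.0, 251.0], [458.0, 244.0]]
side 0.2 [[552.0, 192.0], [548.0, 257.0], [458.0, 244.0]]
```

The fixed cameras put the keeper post at (180,108) in the scene view and (557,172) in the side view. Both match keeper angle 0, so it is home. I hand the job in.

```bash
python3 -c "
from workcell import *
print(close_job())"
```

```text
the job is handed in; nothing more can be done
None
```

I handed the job in at about 20 s: the keeper is fully home over the screw head (both fixed cameras agree), the jam nut is tight at about 11.5 N at the lever post, and the jar was left alone; I did not measure the screw's final angle directly.

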